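# Close the gel runner and switch its supply on at the lever-lock toggle

## Task

The gel is loaded and ready to run. First push the gel runner's lid fully shut; then switch the run on at the grey isolator box: draw the red-knobbed toggle bat outward along its own length to free it from its lock, flip it over from the red mark to the green mark, and let it draw back in so that it stays locked there. Leave the bottle and the conical flask standing where they are.

Things in the scene. Friction and masses are not known exactly. Their poses are not given: they have to be found in the camera images.
- gel_runner: gel electrophoresis unit, dark base with a sloping lilac key panel at the front (toward the robot), 268 (x) x 254 (y) x 134 mm, fixed to the worktop. Origin: centre of its underside; x points to its back, y to its left, z up.
- lid_hinge (a point): point on the lid's hinge line in the middle of the gel runner's back, 129 mm behind and 70 mm above the runner's origin; its axes are those of the runner (hinge line along y). With the lid shut, the lid's flat top lies 57 mm above this point and reaches from the hinge 203 mm forward (-x) and 127 mm to either side.
- lid_front (a point): middle of the top edge of the lid's front rim (203 mm in front of and 54.5 mm above the hinge when shut); moves with the lid, as do its axes: x from the front rim toward the hinge, z out of the lid's outer face.
- gel_runner_lid (a joint): angle of the black lid with the amber window: 0 fully shut, grows as the front rim rises, about 0.5 to 1.0 at the start. A friction hinge: the lid (0.38 kg) stays at any angle; about 3 N on the outer face near the front rim moves it down.
- isolator: grey isolator box, 120 (x) x 130 (y) x 58 mm, fixed to the worktop, black front panel toward the robot. Origin: centre of its underside; x points to its back, y to its left, z up. On top a steel double gate 60 mm long in x and 32 mm wide in y, up to 37 mm above the pivot, carries the toggle; to its right lie a red mark near the front (OFF) and a green mark near the back (ON).
- pivot (a point): pivot of the toggle: on the isolator's vertical axis, 58 mm above its underside. The toggle swings about the isolator's y axis through this point, i.e. from the front (robot side) to the back.
- knob (a point): centre of the red ball knob, 36 mm diameter, at the outer end of the toggle bat; 102 mm from the pivot when the bat is in, up to 117 mm when drawn out. Below it a bare steel stem, 10 mm diameter (18 mm neck for the first 20 mm under the ball's centre), runs to the gate; its lowest free part lies 45 mm from the pivot. Its z axis points outward along the bat, its y axis along the isolator's y.
- toggle (a joint): swing of the toggle: 0 = OFF (bat leans 0.30 rad from upright to the isolator's front), 0.60 = ON (leans 0.30 rad to its back; it settles at about 0.56 in the ON notch). A weak spring (under 1 N at the knob) returns it to OFF unless the bat is seated in the ON notch. It swings only while the bat is drawn out by 10 mm or more; else a cross pin blocks it.
- bat (a joint): how far the bat is drawn out along its own length: 0 = fully in (locked), 0.015 = out to its stop. A spring draws it in, 3 N when in, 8 N when out.
- bottle_100: small white bottle with a blue screw cap, 56 x 56 x 104 mm, loose, behind the isolator. Origin: centre of its underside.
- conical_flask: clear conical flask, 64 x 64 x 118 mm, loose, behind the isolator on the right. Origin: centre of its underside.
There are look-alikes about, which are no part of the job. Of the things that look like the bottle_100, the larger one is meant.

How it is judged:
On the way, in this order (a step that is already met when the one before it is completed fails the run):
1. the lid is fully shut while the toggle is still locked OFF (value of joint gel_runner_lid below 0.04 rad and value of joint toggle below 0.1 rad), for 0.2 s.
2. the bat is drawn out of its OFF lock (value of joint bat above 0.008 m and value of joint toggle below 0.3 rad).
At the end, for the whole second after the job is handed in: The gel runner's lid is shut (within 0.04 rad), the toggle stands at ON (swing over 0.52 rad) with its bat drawn fully back in (within 3 mm), and the bottle and the flask stand upright within 30 mm of where they were (value of joint gel_runner_lid below 0.04 rad and value of joint toggle above 0.52 rad and value of joint bat below 0.003 m and angle between each of bottle_100, conical_flask's own z axis and vertical below 0.2 rad); the robot touches nothing.
It fails at once if the toggle is flipped toward ON while the lid is open (value of joint gel_runner_lid above 0.06 rad and value of joint toggle above 0.2 rad).
It fails at once if the bottle or the flask is shifted or knocked over (distance of any of bottle_100, conical_flask from where it was at the start of the episode above 0.03 m).
It also fails if it takes over 51 s, if anything falls off the work surface, if the arm or the gripper's body presses on something with over 40 N, if the wrist force passes 120 N, or if a joint passes its speed limit or range.

## Robot

A 6-joint arm with a two-finger parallel gripper is mounted at the origin on a cart in front of the work surface, level with it; the furniture and walls round the work are solid. World frame = base frame: x ahead of the robot, y to its left, z up, the work surface at z = 0. Lengths are in m, angles in rad, forces in N, time in s.
With the tool pointing down it reaches from about 0.4 to 0.925 m from the base axis. Payload 3.4 kg.
Tool frame: the origin (TCP) lies at the very end of the fingers, on their centre line; the grasp point (between the pads) lies 19 mm behind it (arm.pinch_z is the distance from the TCP to the grasp point, in m); z points along the fingers, y is the line along which they close (so a half turn about z gives the same grasp; the last joint's range is limited). The gripper opens to 85 mm and grips with 20 to 120 N. Pads are 22 mm wide; open, the fingers measure 114 mm over their backs; the gripper's body (76 mm by 85 mm) begins 54 mm behind the grasp point. The pads swing forward as they close: fully open they stand 13 mm farther back than shut.
Start: joints at [1.198, 0.307, 1.506, -0, 1.328, -0.073], TCP at [0.17, 0.549, 0.231] pointing down, gripper open.
Joint ranges: [-3.12, 3.12], [-1.05, 2.28], [0.14, 2.33], [-1.42, 4.57], [0.1, 2.73], [-2.68, 2.68]. Speed limits (rad/s): [2.57, 2.57, 3.14, 3.14, 3.14, 3.14].

## Interface

Orientations are given as [roll, pitch, yaw] about the fixed x, y, z axes, in that order (R = Rz(yaw) Ry(pitch) Rx(roll)).
In Python, from cell import arm gives the robot as it stands.
- The arm moves only by the shell command python3 -m creep 'ROWS' [FORCE]. ROWS is JSON, a list of rows, each a list of 5 numbers: the opening, from 0 (shut) to 1 (fully open), then the shift along the world's x, y, z in cm, then the turn about the world's z in degrees. In form: [[jaw, dx, dy, dz, twist], ...]. A call has 1 to 20 rows; each row is the pose to reach, as a shift and turn from the pose commanded when the call began; what a row does not reach only later rows make up. A row lasts 1/8 s, in which the tool goes at most 62.5 mm and 10.7 degrees, less where a joint would pass 70% of its speed; a pose out of reach is approached as far as the arm can. A call with a gripper value outside its range is refused whole. The fingers move at their own pace and stop on an object; FORCE is the grip in N (left out, the last holds). Time passes only in rows, so rows that repeat a pose let the fingers close. It gives the time, the measured TCP pose, the force, the opening and the grip force at its end, in the units of the state.
- arm.sense(): the state, without advancing time (a new reading comes with each control period).
- arm.get_image(name): name is "scene" or "side" or "wrist"; returns a dict with "image" (384x512x3 uint8, red, green, blue), "vertical_fov" (degrees; the focal length in pixels is half the picture's height over the tangent of half this angle, whatever the lens; pixels are square), "cx", "cy" (the principal point, pixels), "world_to_cam" (4x4, takes a point from world to camera coordinates); the wrist camera has in their place "tool_from_camera" (4x4, takes a point from camera to tool coordinates, whose origin is the TCP and whose axes are the flange's). Camera axes: x right, y down, z forward; pixel columns grow to the right and rows downward; lengths in m; the calibration is good to about 2 mm. A picture is of the moment at which its call begins: read the wrist's pose just before it. There is no depth.
- arm.job_done(): hands the job in; it is judged then, once.
The state is a dict: "clock": time; "joint_positions": joint angles; "joint_vel": joint speeds; "joint_torque": joint torques, N m; "eef_pos": TCP position; "orientation": TCP orientation; "wrist_force": force on the tool from outside, world axes, zero at the start; "ft_torque": the same for the moment, N m; "gripper_width": finger opening in m; "gripper_force": force on a finger pad.
Only numpy, scipy, OpenCV 4.12 (cv2) and the standard library are available. Lean on these libraries where they do the work, as an engineer would, in place of code of your own. Each camera call takes 0.05 s, during which the arm holds its last target. There are 200 camera calls.

## Working session

There is one attempt and no reset: what is moved stays moved. The work goes in short steps, Python scripts to look and compute and a shell command to move; the robot and the scene stay as the last step left them, time stands still between calls to the robot, and variables do not carry over. Pictures are saved under pics/ and viewed, at most 10 in all, crops included, and the job is handed in when it is done.

```bash
mkdir -p pics; ls; cat > h.py <<'E'
import numpy as np, cv2
from cell import arm
def save(name,fn):
    d=arm.get_image(name); cv2.imwrite('pics/'+fn,cv2.cvtColor(d['image'],cv2.COLOR_RGB2BGR))
    np.save('pics/'+fn+'.npy',{k:v for k,v in d.items()},allow_pickle=True); return d
def load(fn): return np.load('pics/'+fn+'.npy',allow_pickle=True).item()
def cam(d):
    h=d['image'].shape[0]; f=h/2/np.tan(np.radians(d['vertical_fov'])/2)
    return np.array([[f,0,d['cx']],[0,f,d['cy']],[0,0,1]]),np.array(d['world_to_cam'])
def proj(d,p):
    K,T=cam(d); q=(T[:3,:3]@np.atleast_2d(p).T).T+T[:3,3]; q=(K@q.T).T; return q[:,:2]/q[:,2:]
def ray(d,uv):
    K,T=cam(d); r=T[:3,:3].T@np.linalg.inv(K)@[uv[0],uv[1],1]; o=-T[:3,:3].T@T[:3,3]; return o,r/np.linalg.norm(r)
def onz(d,uv,z):
    o,r=ray(d,uv); return o+r*(z-o[2])/r[2]
def tri(obs):
    A=np.zeros((3,3));b=np.zeros(3)
    for d,uv in obs:
        o,r=ray(d,uv);P=np.eye(3)-np.outer(r,r);A+=P;b+=P@o
    p=np.linalg.solve(A,b); return p,[np.linalg.norm((np.eye(3)-np.outer(ray(d,uv)[1],ray(d,uv)[1]))@(p-ray(d,uv)[0])) for d,uv in obs]
E
python3 - <<'E'
from h import *
for n in('scene','side'):
    d=save(n,n+'0.png'); K,T=cam(d); print(n,K[0,0],-T[:3,:3].T@T[:3,3],T[2,:3])
a=cv2.imread('pics/scene0.png');b=cv2.imread('pics/side0.png')
s=arm.sense();print(s['clock'],s['eef_pos'],s['orientation'],s['gripper_width'])
E
```

```text
pics
scene 346.70936615415417 [0.384628   0.56236507 0.82494982] [ 0.16814857 -0.65287029 -0.73857054]
side 425.0058833834437 [0.44056133 0.47405328 0.93526659] [ 0.14370656 -0.53035807 -0.83550508]
0.1 [0.16963019 0.54874478 0.23046708] [-3.13972710e+00 -1.07241418e-04  2.84173602e+00] 0.08527865858315056
```

View pics/scene0.png

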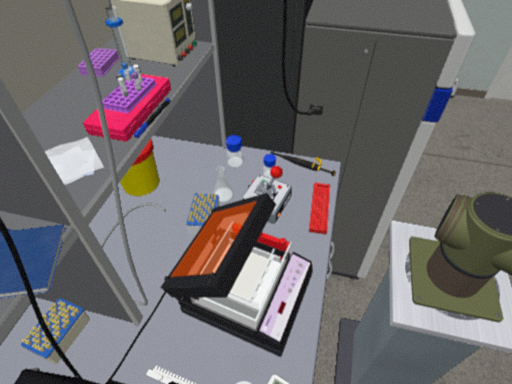

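View pics/side0.png

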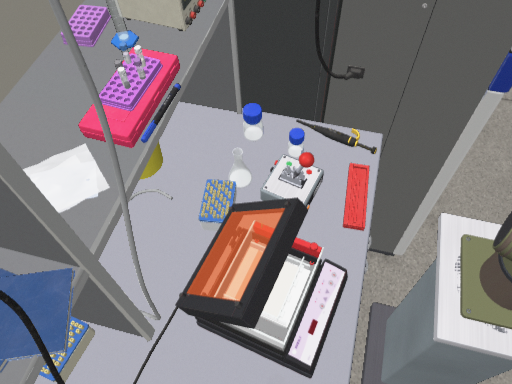

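View crops.

The pictures show the runner (side ~265,270), the isolator (side ~293,185) with its red knob at (306,160), and the flask (239,170). There are two blue-capped bottles: the large one at (252,120) and a small one at (296,140). The one at (252,120) looks larger even though it is farther away, so it should be bottle_100. I'll confirm that in an enlarged crop.

```bash
python3 - <<'E'
from h import *
b=cv2.imread('pics/side0.png');cv2.imwrite('pics/c1.png',cv2.resize(b[95:225,200:350],None,fx=5,fy=4.6,interpolation=cv2.INTER_CUBIC)[:600])
b=cv2.imread('pics/side0.png');cv2.imwrite('pics/c2.png',cv2.resize(b[190:370,170:380],None,fx=3.3,fy=3.3,interpolation=cv2.INTER_CUBIC)[:600])
E
```

```text
(no output)
```

View pics/c1.png

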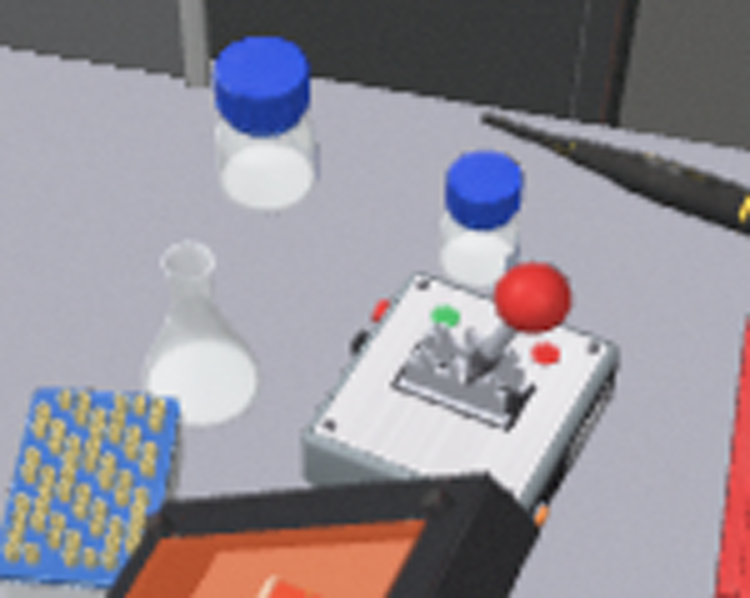

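View pics/c2.png

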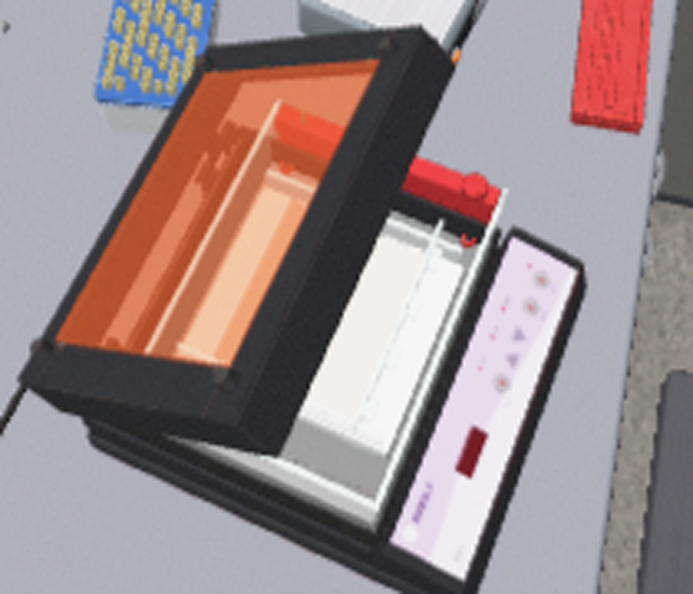

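Crop c1 confirms it: bottle_100 is the large one (side ~252,120), the small bottle at (296,142) is the look-alike, and the flask is at (240,168). The toggle leans to the red mark. Crop c2 gives the lid's outer corners. Next I fit poses and draw an overlay to check them.

```bash
cat > fit.py <<'E'
from h import *
from scipy.optimize import least_squares
S=load('side0.png');C=load('scene0.png')
def c1(u,v): return np.array([200+u/5,95+v/4.6])
def c2(u,v): return np.array([170+u/3.3,190+v/3.3])
def Rz(a): return np.array([[np.cos(a),-np.sin(a),0],[np.sin(a),np.cos(a),0],[0,0,1]])
def Ry(a): return np.array([[np.cos(a),0,np.sin(a)],[0,1,0],[-np.sin(a),0,np.cos(a)]])
def red(d,lo):
    h=cv2.cvtColor(d['image'],cv2.COLOR_RGB2HSV);m=((h[...,0]<6)|(h[...,0]>174))&(h[...,1]>150)&(h[...,2]>90)
    n,l,s,c=cv2.connectedComponentsWithStats(m.astype(np.uint8)); 
    i=min(range(1,n),key=lambda i:np.hypot(*(c[i]-lo))+(1e3 if s[i,4]<40 else 0)); return c[i],s[i]
k1,s1=red(S,(306,160));k2,s2=red(C,(276,173));print(k1,s1,k2,s2)
kn,e=tri([(S,k1),(C,k2)]);print('knob',kn,e)
# isolator
def iso(p,q): return np.array([p[0],p[1],0])+(Rz(p[2])@np.atleast_2d(q).T).T
w=[onz(S,c1(*q),.058) for q in[(422,285),(592,347),(328,425)]]
ed=w[1]-w[0];c=(w[1]+w[2])/2;print('screws',w,'c',c,'yaw',np.arctan2(-ed[1],-ed[0]),'d',np.linalg.norm(ed),np.linalg.norm(w[2]-w[0]))
tops=[onz(S,c1(*q),.058) for q in[(422,272),(619,345),(304,437)]];print('corners',tops, (tops[1]+tops[2])/2)
I=np.array([*c[:2],np.arctan2(-ed[1],-ed[0])])
print('knob pred',iso(I,[-.102*np.sin(.3),0,.058+.102*np.cos(.3)]))
for n,q in(('bottle',(265,190)),('small',(478,262)),('flask',(203,385))): print(n,onz(S,c1(*q),0))
def lid(p,q): return np.array([p[0],p[1],0])+(Rz(p[2])@(np.array([[.129],[0],[.07]])+Ry(p[3])@np.atleast_2d(q).T)).T
L=np.array([[-.203,-.127,.055],[-.203,.127,.055],[0,.127,.055],[0,-.127,.055]])
obs=np.array([c2(422,28),c2(242,440),c2(28,375),c2(203,62)])
r=least_squares(lambda p:(proj(S,lid(p,L))-obs).ravel(),[.5,0.2,I[2],.7]);print('runner',r.x,np.abs(r.fun).round(1))
P=r.x
fr=np.array([onz(S,c2(*q),.07) for q in((585,265),(470,590))]);print('panel corners z.07?',fr)
out=[]
for d in(S,C):
    im=cv2.cvtColor(d['image'],cv2.COLOR_RGB2BGR);im=cv2.resize(im,None,fx=3,fy=3,interpolation=cv2.INTER_CUBIC)
    def poly(w,col): cv2.polylines(im,[np.int32((proj(d,w)+.5)*3)],True,col,1)
    poly(lid(P,L),(0,255,0))
    B=np.array([[-.134,-.127,0],[-.134,.127,0],[.134,.127,0],[.134,-.127,0]]);poly(iso(P[:3],B),(255,255,0))
    for z in(0,.058): poly(iso(I,np.array([[-.06,-.065,z],[-.06,.065,z],[.06,.065,z],[.06,-.065,z]])),(255,0,255))
    poly(iso(I,[[0,0,.058],[-.102*np.sin(.3),0,.058+.102*np.cos(.3)]]),(0,255,255))
    u,v=(170,100) if d is S else(150,130);out.append(im[v*3:v*3+600,u*3:u*3+600])
cv2.imwrite('pics/ov.png',cv2.resize(np.hstack(out),(800,400)) if 0 else np.hstack([o[:,:400] if 0 else cv2.resize(o,(400,400)) for o in out]))
np.save('fit.npy',{'I':I,'P':P,'kn':kn})
E
python3 fit.py
```

```text
[306.07228916 159.45783133] [299 153  15  14 166] [275.96226415 171.5       ] [271 166  11  12 106]
knob [ 0.50015008 -0.10814118  0.169631  ] [np.float64(0.0018875775554437137), np.float64(0.0018875775554435873)]
screws [array([ 0.56294497, -0.18845572,  0.058     ]), array([ 0.46978908, -0.16755088,  0.058     ]), array([ 0.58688557, -0.08499201,  0.058     ])] c [ 0.52833733 -0.12627144  0.058     ] yaw -0.22075001625788307 d 0.09547266997981396 0.1061974148596594
corners [array([ 0.56501072, -0.19747428,  0.058     ]), array([ 0.4567664 , -0.17222089,  0.058     ]), array([ 0.59644701, -0.07465421,  0.058     ])] [ 0.52660671 -0.12343755  0.058     ]
knob pred [[ 0.49892573 -0.11967127  0.15544432]]
bottle [ 6.74762117e-01 -2.82827256e-01 -1.11022302e-16]
small [ 5.44693610e-01 -2.56910954e-01  1.11022302e-16]
flask [ 0.66822454 -0.13260908  0.        ]
runner [ 0.49599311  0.16881041 -0.16468837  0.70761732] [2.3 0.  0.1 2.5 3.2 4.6 1.1 2.7]
panel corners z.07? [[0.36118105 0.08716758 0.07      ]
 [0.39654327 0.30122286 0.07      ]]
```

View pics/ov.png

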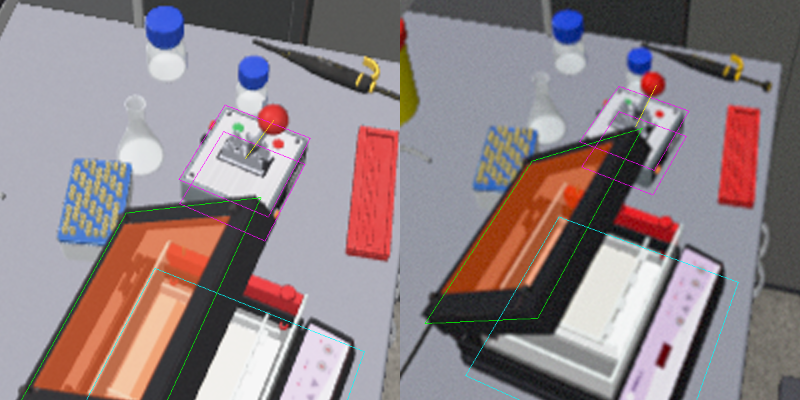

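The overlay fits the box, the toggle and the lid to about 1 cm. That's enough to push the lid, and I'll refine the knob position with the wrist camera later. Now the lid path.

```bash
python3 - <<'E'
from h import *
from fit import lid,S,C,c2
P=np.load('fit.npy',allow_pickle=True).item()['P']
for th in(.9,.707,.5,.3,.15,.04,0):
    Q=P.copy();Q[3]=th; p=lid(Q,[-.185,0,.057])[0]; print(th,p.round(3),'shift cm',((p-np.array([.1696,.5487,.2305]))*100).round(1),'rim z',lid(Q,[-.203,0,.0545])[0].round(3))
print(onz(S,(158,320),0),onz(C,(145,303),0))
E
```

```text
[306.07228916 159.45783133] [299 153  15  14 166] [275.96226415 171.5       ] [271 166  11  12 106]
knob [ 0.50015008 -0.10814118  0.169631  ] [np.float64(0.0018875775554437137), np.float64(0.0018875775554435873)]
screws [array([ 0.56294497, -0.18845572,  0.058     ]), array([ 0.46978908, -0.16755088,  0.058     ]), array([ 0.58688557, -0.08499201,  0.058     ])] c [ 0.52833733 -0.12627144  0.058     ] yaw -0.22075001625788307 d 0.09547266997981396 0.1061974148596594
corners [array([ 0.56501072, -0.19747428,  0.058     ]), array([ 0.4567664 , -0.17222089,  0.058     ]), array([ 0.59644701, -0.07465421,  0.058     ])] [ 0.52660671 -0.12343755  0.058     ]
knob pred [[ 0.49892573 -0.11967127  0.15544432]]
bottle [ 6.74762117e-01 -2.82827256e-01 -1.11022302e-16]
small [ 5.44693610e-01 -2.56910954e-01  1.11022302e-16]
flask [ 0.66822454 -0.13260908  0.        ]
runner [ 0.49599311  0.16881041 -0.16468837  0.70761732] [2.3 0.  0.1 2.5 3.2 4.6 1.1 2.7]
panel corners z.07? [[0.36118105 0.08716758 0.07      ]
 [0.39654327 0.30122286 0.07      ]]
0.9 [0.554 0.159 0.25 ] shift cm [ 38.4 -39.    2. ] rim z [0.541 0.161 0.263]
0.707 [0.521 0.165 0.234] shift cm [ 35.1 -38.4   0.3] rim z [0.506 0.167 0.243]
0.5 [0.49  0.17  0.209] shift cm [ 32.  -37.9  -2.2] rim z [0.473 0.173 0.215]
0.3 [0.466 0.174 0.179] shift cm [ 29.6 -37.5  -5.1] rim z [0.448 0.177 0.182]
0.15 [0.451 0.176 0.154] shift cm [ 28.2 -37.2  -7.6] rim z [0.433 0.179 0.154]
0.04 [0.443 0.178 0.134] shift cm [ 27.4 -37.1  -9.6] rim z [0.425 0.181 0.133]
0 [0.441 0.178 0.127] shift cm [ 27.1 -37.1 -10.4] rim z [0.423 0.181 0.124]
[0.73927576 0.27271947 0.        ] [0.75354359 0.26024011 0.        ]
```

```bash
python3 -m creep '[[0,0,0,5,0],[0,4,-3,10,0],[0,8,-8,11,0],[0,12,-13,11,0],[0,16,-18,11,0],[0,20,-22,11,0],[0,24,-27,11,0],[0,28,-31,11,0],[0,32,-35,11,0],[0,36,-38,11,0],[0,36,-38,11,0],[0,36,-38,11,0]]' 40 | tail -8; python3 - <<'E'
from h import *
save('side','side1.png')
d=load('side1.png')['image'][:,:,::-1]; cv2.imwrite('pics/v1.png',cv2.resize(d[130:350,150:400],None,fx=2.7,fy=2.7))
E
```

```text
clock: 1.6
eef_pos: [0.5293, 0.1693, 0.3406]
orientation: [-3.141, -0.002, 2.841]
wrist_force: [-0.5, 0.5, 0.2]
gripper_width: -0.0002
gripper_force: 0.0
```

View pics/v1.png

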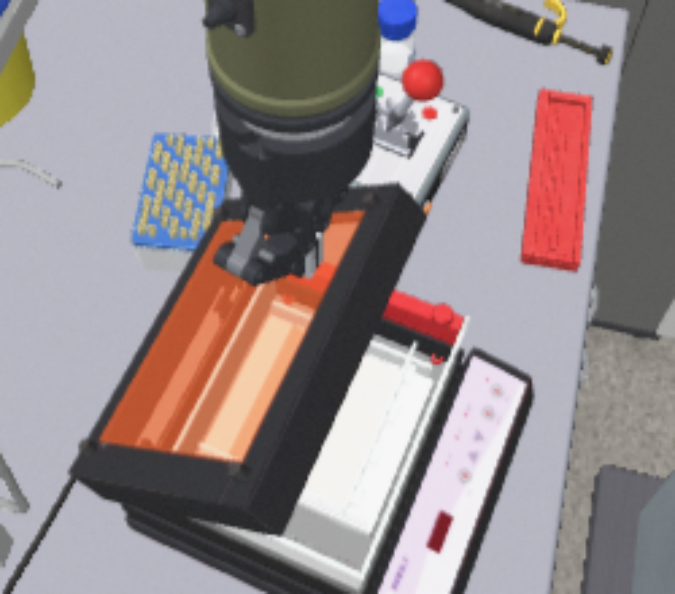

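The closed gripper hangs over the lid near its front, clear of everything. Next I press down along the lid's arc.

```bash
python3 -m creep '[[0,0,0,-4,0],[0,0,0,-7,0],[0,0,0,-8.5,0],[0,-0.5,0,-10,0],[0,-2,0,-11.5,0],[0,-3.5,0,-13,0],[0,-4.5,0.2,-14,0],[0,-5.5,0.4,-15,0],[0,-6.3,0.5,-16,0],[0,-7,0.6,-17,0],[0,-7.5,0.7,-18,0],[0,-8,0.7,-19,0],[0,-8.3,0.7,-19.5,0]]' | grep -E 'clock|pos|force'
```

```text
clock: 3.28
eef_pos: [0.4462, 0.1762, 0.1454]
wrist_force: [0.8, 0.1, 0.4]
gripper_force: 0.3
```

```bash
python3 -m creep '[[0,-0.1,0,-0.5,0],[0,-0.2,0,-1,0],[0,-0.3,0,-1.4,0],[0,-0.3,0,-1.7,0]]' | grep -E 'clock|pos|wrist'; python3 - <<'E'
from h import *
save('side','side2.png')
d=load('side2.png')['image'][:,:,::-1]; cv2.imwrite('pics/v2.png',cv2.resize(d[130:350,150:400],None,fx=2.7,fy=2.7))
E
```

```text
clock: 3.78
eef_pos: [0.4437, 0.1763, 0.1291]
wrist_force: [-2.1, 1.2, 1.1]
```

View pics/v2.png

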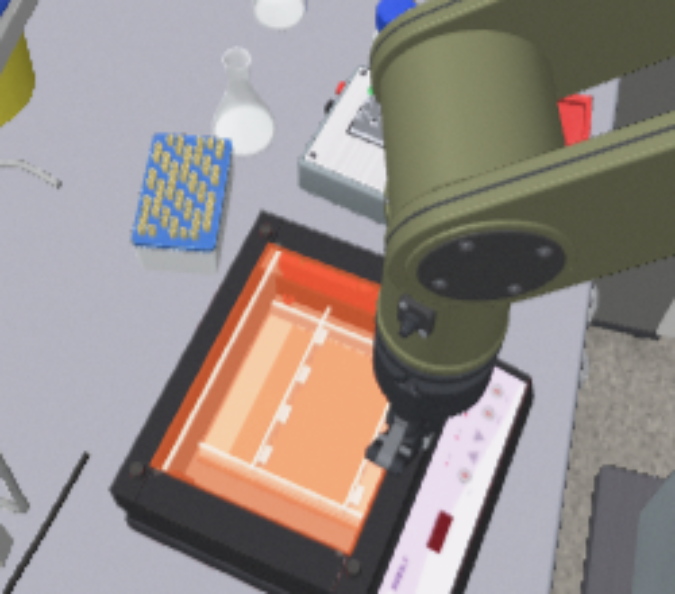

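The lid is nearly shut and the tip rests on its front frame. I press on until the force rises.

```bash
for i in 1 2 3 4 5; do python3 -m creep '[[0,0,0,-0.2,0],[0,0,0,-0.2,0]]' | grep -E 'pos|wrist' | tr '\n' ' '; echo; done
```

```text
eef_pos: [0.4433, 0.1763, 0.1271] wrist_force: [-1.2, 0.6, 1.0] 
eef_pos: [0.4428, 0.1764, 0.125] wrist_force: [-3.9, -0.3, 0.6] 
eef_pos: [0.4429, 0.1764, 0.1246] wrist_force: [-7.9, -0.0, 14.8] 
eef_pos: [0.443, 0.1764, 0.1245] wrist_force: [-12.6, -0.8, 30.9] 
eef_pos: [0.443, 0.1765, 0.1244] wrist_force: [-17.7, -1.7, 45.8]
```

The force climbed to 46 N with no more travel, so the lid is at its stop. I retreat upward and move above the isolator for a wrist picture.

```bash
python3 -m creep '[[0,0,0,0,0],[0,0,0,0,0],[0,0.2,0,3,0],[0,0.5,0,8,0],[0,1,-2,14,2],[1,1,-6,20,4.6],[1,1,-12,22,4.6],[1,1,-18,22,4.6],[1,1,-24,22,4.6],[1,1,-28,22,4.6],[1,1,-28,22,4.6],[1,1,-28,22,4.6]]' | grep -E 'clock|pos|ori|wrist|width'; python3 - <<'E'
from h import *
s=arm.sense();d=save('wrist','w1.png');print(s['eef_pos'],s['orientation'])
np.save('w1s.npy',s,allow_pickle=True);print(d['tool_from_camera'])
cv2.imwrite('pics/w1b.png',cv2.resize(d['image'][:,:,::-1],(780,585)))
E
```

```text
clock: 6.58
eef_pos: [0.4543, -0.1039, 0.3394]
orientation: [3.142, 0.001, 2.921]
wrist_force: [0.9, 1.0, -0.2]
gripper_width: 0.0854
[ 0.45432464 -0.10390602  0.33944366] [3.14154755e+00 1.19301699e-03 2.92108039e+00]
[[-7.85395608e-04 -9.49503346e-01 -3.13755923e-01  8.05532152e-02]
 [ 9.99999460e-01 -9.59434451e-04  4.00282603e-04 -8.46170506e-04]
 [-6.81097913e-04 -3.13755439e-01  9.49503586e-01 -1.41941779e-01]
 [ 0.00000000e+00  0.00000000e+00  0.00000000e+00  1.00000000e+00]]
```

View pics/w1b.png

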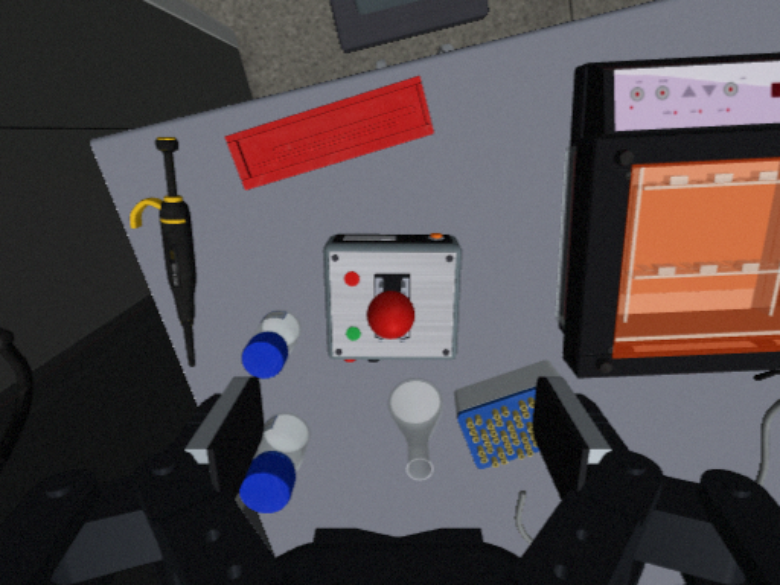

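The wrist picture shows the lid shut, the box screws at (335,258), (449,258), (453,351) and (337,352), and the knob at (390,315).

```bash
cat > wr.py <<'E'
from h import *
from scipy.spatial.transform import Rotation as Ro
def wcam(fn,s):
    d=load(fn);T=np.eye(4);T[:3,:3]=Ro.from_euler('xyz',s['orientation']).as_matrix();T[:3,3]=s['eef_pos'];d['world_to_cam']=np.linalg.inv(T@np.array(d['tool_from_camera']));return d
def red(d,lo):
    h=cv2.cvtColor(d['image'],cv2.COLOR_RGB2HSV);m=((h[...,0]<6)|(h[...,0]>174))&(h[...,1]>150)&(h[...,2]>70)
    n,l,s,c=cv2.connectedComponentsWithStats(m.astype(np.uint8));i=min([i for i in range(1,n) if s[i,4]>40],key=lambda i:np.hypot(*(c[i]-lo)));return c[i],s[i]
E
python3 - <<'E'
from wr import *
s=np.load('w1s.npy',allow_pickle=True).item();d=wcam('w1.png',s)
sc=[onz(d,np.array(q)*512/780,.058) for q in((335,258),(449,258),(453,351),(337,352))]
print(np.round(sc,4));c=np.mean(sc,0);e=(sc[2]+sc[3]-sc[0]-sc[1]);yaw=np.arctan2(e[1],e[0]);print('c',c,'yaw',yaw)
e=(sc[1]+sc[2]-sc[0]-sc[3]);print('yaw2',np.arctan2(-e[0],e[1]))
k,st=red(d,np.array([390,315])*512/780);S=load('side0.png');C=load('scene0.png')
print(k,st); print('knob at z .1554',onz(d,k,.1554))
print('tri',tri([(d,k),(S,(306.07,159.46))]),tri([(d,k),(S,(306.07,159.46)),(C,(275.96,171.5))]))
for y in(yaw,-.22): print(c+[-.102*np.sin(.3)*np.cos(y),-.102*np.sin(.3)*np.sin(y),.102*np.cos(.3)])
for n,q in(('flask',(415,402)),('bot',(285,437)),('small',(281,330))):print(n,onz(d,np.array(q)*512/780,0))
E
```

```text
[[ 0.4722 -0.1678  0.058 ]
 [ 0.4954 -0.0649  0.058 ]
 [ 0.5896 -0.0787  0.058 ]
 [ 0.5654 -0.1908  0.058 ]]
c [ 0.53064104 -0.1255701   0.058     ] yaw -0.19410256345340382
yaw2 -0.21661864315559767
[256.18083671 206.35492578] [241 191  31  31 741]
knob at z .1554 [ 0.5006035  -0.12049374  0.1554    ]
tri (array([ 0.50001763, -0.12024327,  0.15550626]), [np.float64(0.0005542356968126088), np.float64(0.0005542356968126902)]) (array([ 0.50144536, -0.12037508,  0.15568199]), [np.float64(0.0008953145514084445), np.float64(0.0019637975907720847), np.float64(0.0028236625495630606)])
[ 0.50106403 -0.11975592  0.15544432]
[ 0.5012245  -0.11899199  0.15544432]
flask [ 6.73779222e-01 -1.32906312e-01 -5.55111512e-17]
bot [ 0.68654954 -0.29501739  0.        ]
small [ 0.55185557 -0.25853818  0.        ]
```

The measurements agree: the knob is at (0.5005, -0.120, 0.1555), which matches the prediction from the box to about 1 mm, and the flask and bottle are well clear. I descend around the ball and grip.

```bash
python3 -m creep '[[1,3,-1,-3,0],[1,4.6,-1.6,-8,0],[1,4.6,-1.6,-13,0],[1,4.6,-1.6,-16,0],[1,4.6,-1.6,-18,0],[1,4.6,-1.6,-19.5,0],[1,4.6,-1.6,-20.8,0],[1,4.6,-1.6,-20.8,0],[1,4.6,-1.6,-20.8,0]]' 50 | grep -E 'clock|pos|ori|wrist|width'; python3 -m creep '[[0.3,0,0,0,0],[0.3,0,0,0,0],[0.3,0,0,0,0],[0.3,0,0,0,0],[0.3,0,0,0,0],[0.3,0,0,0,0]]' 50 | grep -E 'clock|pos|force|width'
```

```text
clock: 7.75
eef_pos: [0.5004, -0.1197, 0.1319]
orientation: [-3.141, 0.001, 2.922]
wrist_force: [1.1, -0.1, 0.4]
gripper_width: 0.0853
clock: 8.5
eef_pos: [0.5, -0.1197, 0.1319]
wrist_force: [-1.0, 0.2, 5.9]
gripper_width: 0.0333
gripper_force: 49.2
```

The 33 mm width and the upward force suggest the pads sit above the ball's equator, so I regrip 9 mm lower.

```bash
python3 -m creep '[[1,0,0,0,0],[1,0,0,0,0],[1,0,0,0,0],[1,0,0,-0.5,0],[1,0,0,-0.9,0],[0.3,0,0,-0.9,0],[0.3,0,0,-0.9,0],[0.3,0,0,-0.9,0],[0.3,0,0,-0.9,0],[0.3,0,0,-0.9,0],[0.3,0,0,-0.9,0]]' 50 | grep -E 'clock|pos|force|width'
```

```text
clock: 9.88
eef_pos: [0.4999, -0.1197, 0.1226]
wrist_force: [-0.1, 0.5, 2.9]
gripper_width: 0.0339
gripper_force: 49.4
```

```bash
python3 -m creep '[[0.3,-0.14,0.03,0.48,0],[0.3,-0.29,0.06,0.96,0],[0.3,-0.42,0.09,1.39,0],[0.3,-0.42,0.09,1.39,0],[0.3,-0.42,0.09,1.39,0]]' 50 | grep -E 'clock|pos|force|width'; python3 - <<'E'
from wr import *
s=arm.sense();save('wrist','w2.png');d=wcam('w2.png',s);S=save('side','s2.png')
k,st=red(d,(256,206));k2,st2=red(S,(306,155));print(k,st,k2,st2)
o=[onz(d,k,.17)];print(o)
E
```

```text
clock: 10.5
eef_pos: [0.4956, -0.1187, 0.136]
wrist_force: [2.8, -0.9, -7.6]
gripper_width: 0.0339
gripper_force: 50.4
[211.05882353 207.4       ] [202 199  19  18 255] [356.13153846 196.79      ] [ 344  164   25   66 1300]
[array([ 0.45488227, -0.12956475,  0.17      ])]
```

A wrist force of 8 N along the bat matches the drawn-out spring, so the bat is out. Next is the swing.

```bash
python3 -m creep '[[0.3,0.55,-0.12,0.16,0],[0.3,1.11,-0.24,0.29,0],[0.3,2.23,-0.47,0.46,0],[0.3,3.36,-0.72,0.52,0],[0.3,4.5,-0.96,0.46,0],[0.3,5.62,-1.2,0.29,0],[0.3,6.73,-1.43,0,0],[0.3,6.73,-1.43,0,0]]' 50 | grep -E 'clock|pos|force|width'
```

```text
clock: 11.6
eef_pos: [0.5629, -0.1334, 0.1355]
wrist_force: [-4.9, -2.1, -6.1]
gripper_width: 0.0339
gripper_force: 50.1
```

```bash
python3 -m creep '[[0.3,-0.2,0.04,-0.45,0],[0.3,-0.4,0.08,-0.9,0],[0.3,-0.62,0.13,-1.33,0],[0.3,-0.62,0.13,-1.33,0],[0.3,-0.62,0.13,-1.33,0]]' 50 | grep -E 'clock|pos|force|width'
```

```text
clock: 12.22
eef_pos: [0.5611, -0.1335, 0.1265]
wrist_force: [-2.3, -3.2, 8.6]
gripper_width: 0.0341
gripper_force: 51.1
```

The bat is still ~4 mm out with lean ≈0.31, so it isn't quite over the notch yet. I'll ease it back toward OFF a little.

```bash
for i in 1 2 3; do python3 -m creep '[[0.3,-0.2,0.04,0,0],[0.3,-0.2,0.04,0,0]]' 50 | grep -E 'clock|pos|wrist' | tr '\n' ' '; echo; done
```

```text
clock: 12.48 eef_pos: [0.5601, -0.1333, 0.1269] wrist_force: [-1.1, -3.8, 7.2] 
clock: 12.72 eef_pos: [0.5587, -0.133, 0.1272] wrist_force: [0.3, -2.6, 9.3] 
clock: 12.98 eef_pos: [0.5574, -0.1327, 0.1276] wrist_force: [0.5, -2.3, 10.4]
```

```bash
python3 - <<'E'
from wr import *
s=arm.sense();w=save('wrist','w3.png')['image'];a=save('side','s3.png')['image']
A=cv2.resize(a[110:230,230:380],(400,320),interpolation=cv2.INTER_CUBIC);B=cv2.resize(w[180:384,128:384],(400,320),interpolation=cv2.INTER_CUBIC)
cv2.imwrite('pics/v3.png',np.hstack([A,B])[:,:,::-1])
E
```

```text
(no output)
```

View pics/v3.png

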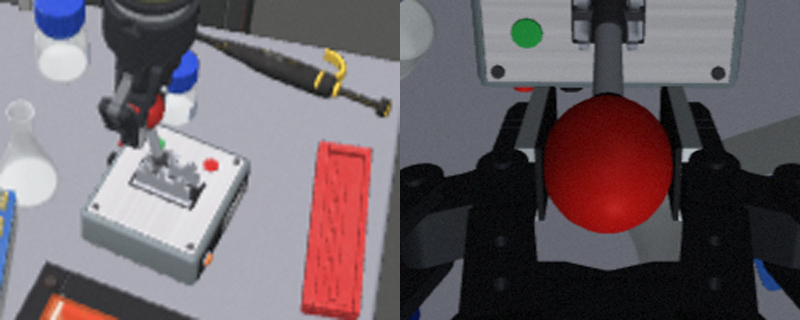

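The left half shows the toggle leaning to the green side. The right half shows the ball in the grip at about wrist pixel (261,284). From its position in the camera frame I can tell whether the ball slipped.

```bash
python3 - <<'E'
from wr import *
for f in('w2.png','w3.png'):
    d=load(f);h=cv2.cvtColor(d['image'],cv2.COLOR_RGB2HSV);m=((h[...,0]<8)|(h[...,0]>172))&(h[...,1]>130)&(h[...,2]>40)
    m[:210]=0
    n,l,s,c=cv2.connectedComponentsWithStats(m.astype(np.uint8));i=1+np.argmax(s[1:,4])
    cn=max(cv2.findContours((l==i).astype(np.uint8),0,1)[0],key=cv2.contourArea);(x,y),r=cv2.minEnclosingCircle(cn)
    e=cv2.fitEllipse(cn);fl=192/np.tan(np.radians(d['vertical_fov'])/2)
    v=np.array([(e[0][0]-d['cx'])/fl,(e[0][1]-d['cy'])/fl,1]);r=.5*min(e[1])
    z=.018*fl/r; T=np.array(d['tool_from_camera']);print(f,s[i],e,'tool',(T@[*(v*z),1])[:3].round(4))
E
```

```text
w2.png [ 219  248   85   91 6086] ((261.043212890625, 292.8669738769531), (84.84004974365234, 89.55672454833984), 1.8344546556472778) tool [-0.0028 -0.0008 -0.0309]
w3.png [ 220  241   83   88 5746] ((260.705322265625, 284.5757141113281), (82.39251708984375, 86.95025634765625), 0.5346699953079224) tool [-0.0019 -0.0009 -0.0265]
```

The ball slid within the grip, and its centre now sits ~0.101 m from the pivot at lean ≈0.30. So the bat is drawn in at ON. I release and retreat straight up.

```bash
python3 -m creep '[[1,0,0,0,0],[1,0,0,0,0],[1,0,0,0,0],[1,0,0,0,0],[1,0,0,3,0],[1,0,0,7,0],[1,-2,0,12,0],[1,-6,0,18,0],[1,-10,1,20,0],[1,-10,1,20,0],[1,-10,1,20,0]]' | grep -E 'clock|pos|wrist|width'; python3 - <<'E'
from wr import *
s=arm.sense();d0=save('wrist','w4.png');d=wcam('w4.png',s);S=save('side','s4.png');i=d0['image']
c=np.array([.5306,-.1256,.058]);x=np.array([.978,-.208,0])
p=c+.102*(np.sin(.27)*x+np.cos(.27)*np.array([0,0,1]))
k,st=red(d,proj(d,p)[0]);k2,st2=red(S,proj(S,p)[0]);print('pred',proj(d,p),k,st,proj(S,p),k2,st2)
q,e=tri([(d,k),(S,k2)]);r=q-c;print(q,e,'lean',np.arctan2(r@x,r[2]),'r',np.linalg.norm(r))
cv2.imwrite('pics/v4.png',cv2.resize(i[:,:,::-1],(640,480)))
E
```

```text
clock: 14.45
eef_pos: [0.4509, -0.1205, 0.3228]
wrist_force: [0.0, -0.6, -0.2]
gripper_width: 0.0858
pred [[272.79828381 259.19387086]] [271.04551539 258.53279786] [256 243  31  32 747] [[282.691906   150.63754913]] [284.09815951 150.42944785] [277 144  15  14 163]
[ 0.5546235  -0.1325417   0.15725539] [np.float64(0.0007335463514501137), np.float64(0.0007335463514500232)] lean 0.246163719081346 r 0.10235696750729632
```

View pics/v4.png

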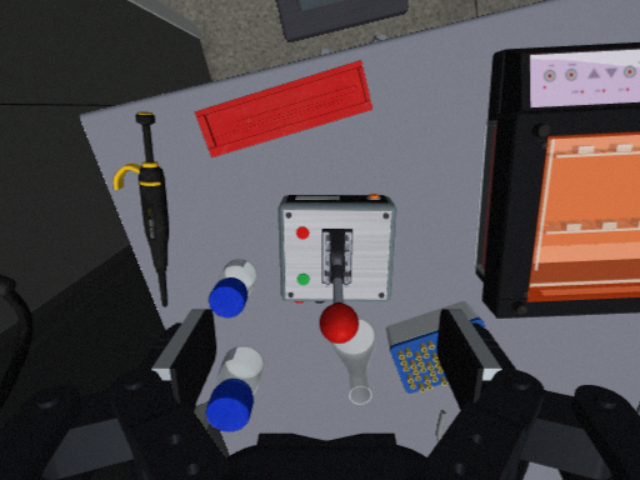

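The free toggle stands at about 0.55–0.56 rad with r = 0.102, so it is seated at ON. The lid is shut, and the flask and bottles are upright and undisturbed. I'm handing in.

```bash
python3 -c "
from cell import arm
print(arm.job_done())"
```

```text
the job is handed in; nothing more can be done
None
```

I handed the job in after about 14.5 s of the allowed 51; no verdict came back. By my measurements the lid is shut against its stop, the toggle is locked at ON (about 0.55 rad, bat drawn in), and the bottle and flask look untouched in the last picture.

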